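# Close and lock the belt cover of a glass-engraving lathe

## Robot

A 6-joint arm with a two-finger parallel gripper is mounted at the origin on the work surface. World frame = base frame: x ahead of the robot, y to its left, z up, the work surface at z = 0. Lengths are in m, angles in rad, forces in N, time in s.
With the tool pointing down it reaches from about 0.35 to 1 m from the base axis. Payload 7.1 kg.
Tool frame: the origin (TCP) lies on the centre line of the jaws, within the pads' length; the fingertips stand 14 mm ahead of it and the grasp point (between the pads) lies 5 mm behind it (env.tip_reach is the distance from the TCP to the fingertips, in m); z points along the fingers, x is the direction in which the jaws open and shut, and the axes are right-handed (so a half turn about z gives the same grasp; the last joint's range is limited). The gripper opens to 85 mm and grips with 20 to 120 N. Pads are 22 mm wide; open, the fingers measure 114 mm over their backs; the gripper's body (76 mm by 85 mm) begins 54 mm behind the grasp point. The pads swing forward as they close: fully open they stand 13 mm farther back than shut.
Start: joints at [1.281, 0.423, 1.63, -0, 1.089, -0.019], TCP at [0.167, 0.602, 0.245] pointing down, gripper open.
Joint ranges: [-3, 3], [-0.9, 2.11], [0.09, 2.58], [-1.31, 4.45], [0.11, 2.69], [-2.54, 2.54]. Speed limits (rad/s): [2.39, 2.39, 3.01, 3.14, 3.14, 3.14].

## Interface

Orientations are given as a rotation vector (axis times angle).
In Python, from bench import env gives the robot as it stands.
- The arm moves only by the tool send_rows, never from a script. Its argument "motion" is a list of rows, each an object with "translation": the shift along the tool's x, y, z in m, a list of three; "turn": the turn about the tool's z in rad. In form: [{"translation": [x, y, z], "turn": turn}, ...]. A call has 1 to 20 rows; each row shifts and turns the commanded pose from where the row before left it, along the tool's axes as they then stand; what a row does not reach is not made up. A row lasts 1/10 s, in which the tool goes at most 50 mm and 8.59 degrees, less where a joint would pass 70% of its speed; a pose out of reach is approached as far as the arm can. A call with a gripper value outside its range is refused whole. "jaw" is the finger opening in m, from 0 to 0.0854, set as the call begins (left out, the last holds). The fingers move at their own pace and stop on an object; "force" is the grip in N (left out, the last holds). Time passes only in rows, so rows that do not move let the fingers close. It gives the time, the measured TCP pose, the force and the opening at its end, in the units of the state.
- env.state(): the state, without advancing time (a new reading comes with each control period).
- env.camera(name): name is "side" or "top"; returns the picture (480x640x3 uint8, blue, green, red); there is no depth.
- env.camera_params(name): a dict with "K" (3x3 intrinsics, pixels), "world_to_cam" (4x4, takes a point from world to camera coordinates). Camera axes: x right, y down, z forward; pixel columns grow to the right and rows downward; lengths in m; the calibration is good to about 2 mm. A picture is of the moment at which its call begins. camera_params takes no time and is no camera call.
- env.hand_in(): hands the job in, once; it reports no verdict.
The state is a dict: "clock": time; "q": joint angles; "qd": joint speeds; "effort": joint torques, N m; "position": TCP position; "orientation": TCP orientation; "force": force on the tool from outside, world axes, zero at the start; "torque": the same for the moment, N m; "opening": finger opening in m.
Only numpy, scipy, OpenCV 4.12 (cv2) and the standard library are available. Lean on these libraries where they do the work, as an engineer would, in place of code of your own. Each camera call takes 0.05 s, during which the arm holds its last target.

## Task

The belt cover of the glass-engraving lathe stands ajar. Push it down with the fingertips, without slamming it, until it is fully shut; then set a fingertip in the slot of its round quarter-turn fastener and turn it clockwise, seen from above, all the way to its stop, so that the cover locks. Do not lift the cover further open, and leave the tumbler, the jar and the brush where they are.

Things in the scene. Friction and masses are not known exactly. Their poses are not given: they have to be found in the camera images.
- machine: Blue lathe drive unit, fixed: an open-topped sheet-steel belt housing 250 mm deep (x) by 240 mm wide (y), 115 mm high. Origin at the centre of its underside, on the table; the -x side is its front, towards the robot; z up. A motor (top 123 mm above the table) juts out to y = +282 mm, a spindle with a copper wheel to y = -193 mm (top 102 mm).
- cover (a joint): Opening angle of the blue sheet cover over the housing, rad: 0 = fully shut (underside 117 mm above the table), larger = front edge higher; limit 1.2. Starts at 0.3 to 0.6. The hinge is stiff: the cover stays at any angle where it is left and must be pushed (2 to 5 N at the front edge) all the way down.
- cover_hinge (a point): Point on the cover's hinge axis at mid-width, on the cover's underside, 117 mm above the table, 115 mm behind the housing's centre. The frame moves with the cover: -x runs along the cover to its front edge (235 mm away, plus a 3 mm lip), y along the hinge axis, z out of its top face. The cover is 240 mm wide, 8 mm thick.
- cover_push (a point): A good place to push: on the cover's top face at mid-width, 20 mm in from the front edge, 215 mm from the hinge axis. Same axes as cover_hinge.
- fastener (a joint): Turn of the fastener, rad: 0 = unlocked (slot along the cover's y, left-right), grows clockwise seen from above, hard stop at 1.571 = locked (slot front to back). Starts at 0 to 0.35 and stays where left. Takes 0.2 N m (7 N at 30 mm from the centre). Beyond about 0.9 a tongue under the cover slides below a catch of the housing, which needs the cover fully shut.
- slot_center (a point): Centre of the fastener at the slot's floor. Round aluminium head with a dark slot floor, 100 mm across, 145 mm from the hinge axis on the cover's mid-line; a straight slot 32 mm wide, 16 mm deep, open at both ends, runs right across it. Cover shut, the slot's floor is 127 mm and the head's top 143 mm above the table. The frame turns with the head: x along the slot, z out of the cover.
- tumbler: Clear glass tumbler, 72 mm across the rim, 100 mm tall, loose, near the housing's right side; origin at the centre of its foot. Leave it.
- jar: Small closed jar with a steel cap, 62 mm across, 75 mm tall, loose, in front of the motor; origin at the centre of its foot. Leave it.
- brush: Wooden-handled brush, 180 mm long (its x), lying loose in front of the housing; origin on the table below its middle. Leave it.

How it is judged:
On the way, in this order (a step that is already met when the one before it is completed fails the run):
1. the cover is fully shut (within 0.025 rad) while the fastener is still unlocked (value of joint cover below 0.025 rad and value of joint fastener below 0.7 rad), for 0.2 s.
2. the fastener is turned to its stop with the cover shut (value of joint fastener above 1.45 rad and value of joint cover below 0.025 rad), for 0.2 s.
At the end, for the whole second after the job is handed in: The cover is shut within 0.025 rad (5 mm at its front edge), the fastener stands at 1.45 rad or more (its stop is at 1.571), and the tumbler, jar and brush are within 30 mm of where they stood (all of step 2 and distance of each of tumbler, jar, brush from where it was at the start of the episode below 0.03 m); the robot touches nothing.
It fails at once if the cover is slammed (closing faster than 2 rad/s) (velocity of joint cover below -2 rad/s).
It fails at once if the cover is lifted further open than it stood (by more than 0.19 rad, or beyond 0.66 rad) (value of joint cover above 0.66 rad or (value of joint cover above 0.45 rad and distance of cover_push from where it was at the start of the episode above 0.04 m)).
It fails at once if a bystander is lifted, knocked over or pushed more than 30 mm (distance of any of tumbler, jar, brush from where it was at the start of the episode above 0.03 m or height (world z) of any of tumbler, jar, brush above 0.02 m or angle between any of tumbler, jar's own z axis and vertical above 0.5 rad).
It also fails if it takes over 51 s, if anything falls off the work surface, if the arm or the gripper's body presses on something with over 40 N, if the wrist force passes 120 N, or if a joint passes its speed limit or range.

## Working session

There is one attempt and no reset: what is moved stays moved. The work goes in short steps, Python scripts to look and compute and a tool call to move; the robot and the scene stay as the last step left them, time stands still between calls to the robot, and variables do not carry over. Pictures are saved under pics/ and viewed, and the job is handed in when it is done.

Besides the shell and the picture viewer there is one more tool, called as name([rows], argument=value, ...), one row to a line, values as JSON. send_rows: Moves the arm, as the interface text tells. Its arguments: {"type":"object","properties":{"motion":{"type":"array","items":{"type":"object","properties":{"translation":{"type":"array","items":{"type":"number"}},"turn":{"type":"number"}}}},"jaw":{"type":"number"},"force":{"type":"number"}},"required":["motion"]}

```bash
mkdir -p pics; ls; python3 - <<'E'
from bench import env
import cv2
s=env.state()
for k in s: print(k,s[k])
for n in("side","top"):
    cv2.imwrite(f"pics/{n}0.png",env.camera(n)); p=env.camera_params(n); print(n,p["K"],p["world_to_cam"])
E
```

```text
pics
clock 0.0
q [ 1.28103717e+00  4.23846888e-01  1.63068565e+00  1.41463868e-05
  1.08859981e+00 -1.90229776e-02]
qd [ 0.00075391 -0.0013306   0.00236109  0.00111312  0.00109982 -0.00034405]
effort [-2.58711021e-03 -5.57403517e+01 -2.81733066e+01 -1.81399787e-04
  7.51054671e-03 -1.96411668e-05]
position [0.16698681 0.60173707 0.24454361]
orientation [ 2.50020454e+00  1.90077217e+00 -1.96386096e-03]
force [-0.70996316  0.54663621  0.16277949]
torque [ 0.02371765  0.02643363 -0.03912071]
opening 0.08508203867573233
side [[473.53139379   0.         321.34781535]
 [  0.         473.53139379 236.66399543]
 [  0.           0.           1.        ]] [[-0.98334322 -0.18133541  0.01239251  0.57559228]
 [-0.12286194  0.6129117  -0.78054096  0.12892903]
 [ 0.1339442  -0.76906223 -0.62498179  0.81927004]
 [ 0.          0.          0.          1.        ]]
top [[523.59608337   0.         320.07421687]
 [  0.         523.59608337 245.64004535]
 [  0.           0.           1.        ]] [[ 0.02951965 -0.99955587 -0.00408116 -0.00768893]
 [-0.98944076 -0.02864081 -0.14207985  0.59827045]
 [ 0.14189986  0.00823221 -0.98984679  1.04647251]
 [ 0.          0.          0.          1.        ]]
```

View pics/side0.png

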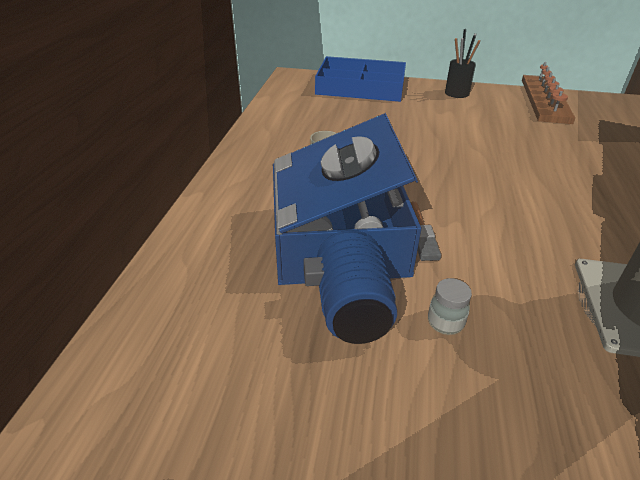

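View pics/top0.png

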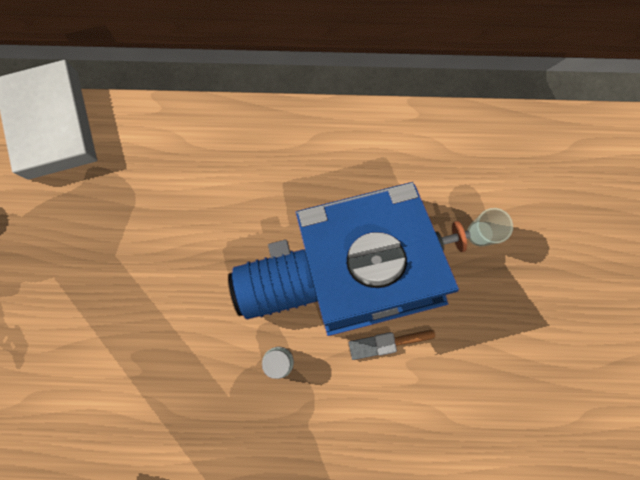

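The side view shows the cover ajar: front edge from (386,115) to (415,179), head near (349,158). In the top view the cover corners are near (297,212), (415,184), (456,290) and (327,330), and the head is at (377,259). I'll zoom in for exact corners.

```bash
python3 - <<'E'
import cv2
a=cv2.imread("pics/side0.png")[100:290,260:450]; b=cv2.imread("pics/top0.png")[175:345,285:470]
cv2.imwrite("pics/side0z.png",cv2.resize(a,None,fx=3.1,fy=3.1,interpolation=cv2.INTER_CUBIC))
cv2.imwrite("pics/top0z.png",cv2.resize(b,None,fx=3.5,fy=3.5,interpolation=cv2.INTER_CUBIC))
E
```

```text
(no output)
```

View pics/side0z.png

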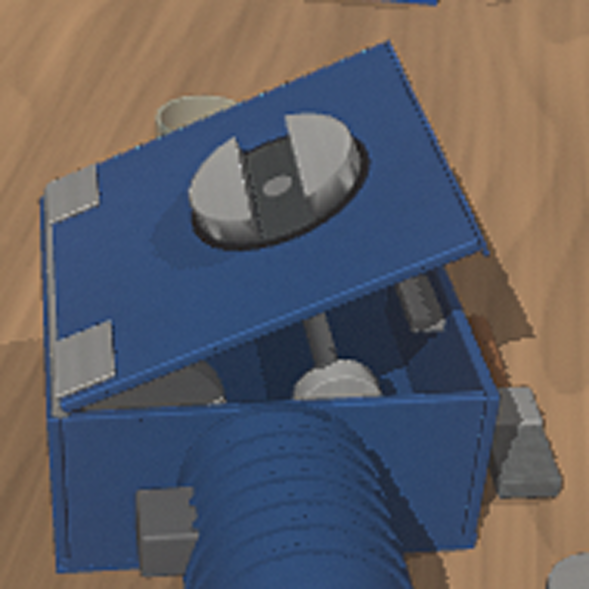

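View pics/top0z.png

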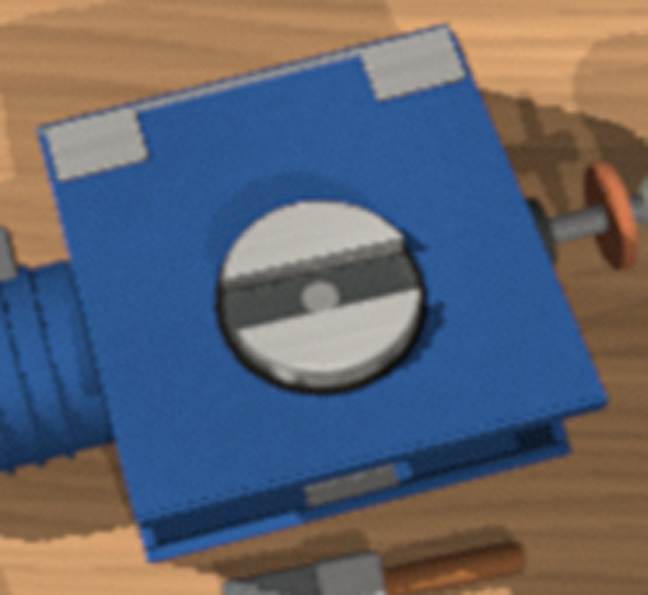

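```bash
cat > h.py <<'E'
import numpy as np, cv2
from bench import env
def P(n):
    p=env.camera_params(n); return np.array(p["K"])@np.array(p["world_to_cam"])[:3]
def proj(n,X):
    v=P(n)@np.append(X,1); return v[:2]/v[2]
def tri(s,t):
    X=cv2.triangulatePoints(P("side"),P("top"),np.array(s,float).reshape(2,1),np.array(t,float).reshape(2,1)).ravel(); X=X[:3]/X[3]
    return X, np.linalg.norm(proj("side",X)-s), np.linalg.norm(proj("top",X)-t)
def onz(n,uv,z):
    p=env.camera_params(n); W=np.array(p["world_to_cam"]); R=W[:3,:3]; c=-R.T@W[:3,3]
    d=R.T@np.linalg.inv(p["K"])@np.array([uv[0],uv[1],1.]); return c+d*(z-c[2])/d[2]
E
python3 - <<'E'
from h import *
np.set_printoptions(precision=4,suppress=True)
S=lambda x,y:(260+x/3.1-.34,100+y/3.1-.34); T=lambda x,y:(285+x/3.5-.36,175+y/3.5-.36)
pts={"slot":tri(S(277,185),T(320,296)),"FR":tri(S(388,43),T(606,402)),"FL":tri(S(478,240),T(140,517))}
for k,v in pts.items(): print(k,v)
sl,FR,FL=[pts[k][0] for k in("slot","FR","FL")]
print("width",np.linalg.norm(FR-FL))
# hinge axis dir and geometry
y=(FL-FR);y/=np.linalg.norm(y);print("y",y,"yaw",np.arctan2(-y[0],y[1]))
m=(FL+FR)/2; print("mid",m,"slot-mid",sl-m,np.linalg.norm(sl-m))
# rear corners of housing at 0.117 and 0.125, top view
for uv in(T(42,130),T(445,26)): print(onz("top",uv,.117),onz("top",uv,.125))
for uv in(T(150,560),T(572,452)): print("housing front",onz("top",uv,.115))
E
```

```text
slot (array([ 0.5554, -0.093 ,  0.183 ]), np.float64(0.643576685085796), np.float64(0.5244561790859452))
FR (array([ 0.504 , -0.2316,  0.2142]), np.float64(0.06385372475155653), np.float64(0.05951308452551262))
FL (array([ 0.4407, -0.0033,  0.2138]), np.float64(0.3377516005630062), np.float64(0.2554067403296794))
width 0.23681167681195697
y [-0.267   0.9637 -0.0019] yaw 0.27029096743645786
mid [ 0.4723 -0.1175  0.214 ] slot-mid [ 0.0831  0.0245 -0.031 ] 0.09195243762826882
[0.6531 0.057  0.117 ] [0.6514 0.0565 0.125 ]
[ 0.7193 -0.1676  0.117 ] [ 0.7171 -0.1663  0.125 ]
housing front [ 0.418  -0.0099  0.115 ]
housing front [ 0.4829 -0.2383  0.115 ]
```

Triangulated: hinge ≈ (0.681, −0.060), machine yaw ≈ 0.27. The cover angle is 0.39–0.40, and both the slot height and the front-edge height give that. The cover width comes out at 237 mm against the given 240. I'll move above the push point with the jaws at 50 mm.

send_rows([
  {"translation": [0,0,-0.015],"turn": -0.135},
  {"translation": [0,0,-0.015],"turn": -0.135},
  {"translation": [0,0,-0.015],"turn": -0.135},
  {"translation": [0,0,-0.01],"turn": -0.135},
  {"translation": [0,0,0],"turn": 0},
], jaw=0.05)

```text
clock: 0.6
position: [0.1673, 0.6028, 0.3016]
orientation: [-1.901, -2.5, -0.003]
force: [0.3, 0.1, -0.5]
opening: 0.0503
```

send_rows([
  {"translation": [-0.02,0.003,0],"turn": 0},
  {"translation": [-0.043,0.0064,0],"turn": 0},
  {"translation": [-0.043,0.0064,0],"turn": 0},
  {"translation": [-0.043,0.0064,0],"turn": 0},
  {"translation": [-0.043,0.0064,0],"turn": 0},
  {"translation": [-0.043,0.0064,0],"turn": 0},
  {"translation": [-0.043,0.0064,0],"turn": 0},
  {"translation": [-0.043,0.0064,0],"turn": 0},
  {"translation": [-0.043,0.0064,0],"turn": 0},
  {"translation": [-0.043,0.0064,0],"turn": 0},
  {"translation": [-0.043,0.0064,0],"turn": 0},
  {"translation": [-0.043,0.0064,0],"turn": 0},
  {"translation": [-0.043,0.0064,0],"turn": 0},
  {"translation": [-0.043,0.0064,0],"turn": 0},
  {"translation": [-0.043,0.0064,0],"turn": 0},
  {"translation": [-0.043,0.0064,0],"turn": 0},
  {"translation": [-0.043,0.0064,0],"turn": 0},
  {"translation": [-0.043,0.0064,0],"turn": 0},
  {"translation": [-0.024,0.0034,0],"turn": 0},
  {"translation": [0,0,0],"turn": 0},
])

```text
clock: 2.6
position: [0.485, -0.1167, 0.2994]
orientation: [-1.912, -2.492, 0.001]
force: [-0.6, 0.7, -0.9]
opening: 0.0497
```

```bash
cat > st.py <<'E'
from h import *
from scipy.spatial.transform import Rotation as Ro
np.set_printoptions(precision=4,suppress=True)
def show(target=None):
    s=env.state(); R=Ro.from_rotvec(s["orientation"]).as_matrix()
    print("t",s["clock"],"pos",s["position"],"xang",np.arctan2(R[1,0],R[0,0]),"z",R[:,2],"F",s["force"],"M",s["torque"],"open",s["opening"],"q",s["q"],"tip",env.tip_reach)
    if target is not None: print("tool delta",R.T@(np.array(target)-s["position"]))
    m=np.array([.964,.267]); d=np.array(s["position"][:2])-[.681,-.0595]
    print("machine: dist from hinge",-d@m,"lateral",d@[-.267,.964])
E
python3 - <<'E'
from st import *
show([.4853,-.1137,.28])
cv2.imwrite("pics/s1.png",env.camera("side"))
E
```

```text
t 2.6 pos [ 0.485  -0.1167  0.2994] xang 1.8329698289962275 z [-0.0007 -0.0002 -1.    ] F [-0.5875  0.7215 -0.8635] M [ 0.0469  0.0744 -0.0035] open 0.049747753149508904 q [-0.2598  0.1714  1.8498 -0.0005  1.121  -2.0926] tip 0.014
tool delta [0.0028 0.0011 0.0194]
machine: dist from hinge 0.20424881513625032 lateral -0.0028371788979868005
```

View pics/s1.png

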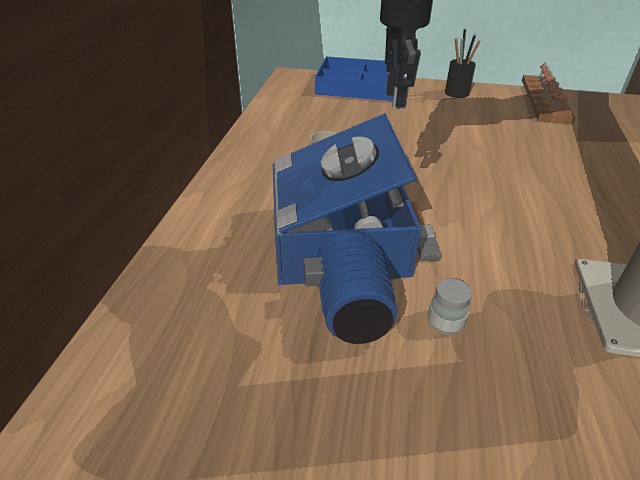

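The gripper sits above the cover's front edge, with tips near (400,105). Descending gently now.

send_rows([
  {"translation": [0.001,0,0.01],"turn": 0},
  {"translation": [0.001,0,0.015],"turn": 0},
  {"translation": [0.001,0,0.015],"turn": 0},
  {"translation": [0,0,0.015],"turn": 0},
  {"translation": [0,0,0.007],"turn": 0},
  {"translation": [0,0,0.006],"turn": 0},
  {"translation": [0,0,0.006],"turn": 0},
  {"translation": [0,0,0.006],"turn": 0},
  {"translation": [0,0,0.006],"turn": 0},
])

```text
clock: 3.55
position: [0.4838, -0.1114, 0.2143]
orientation: [1.903, 2.499, 0.0]
force: [-1.4, -0.7, 3.1]
opening: 0.0499
```

```bash
python3 - <<'E'
from st import *
show()
cv2.imwrite("pics/s2.png",env.camera("side")[60:300,230:470])
E
```

```text
t 3.55 pos [ 0.4838 -0.1114  0.2143] xang 1.8399493234322413 z [ 0.0008 -0.0003 -1.    ] F [-1.4214 -0.7065  3.0789] M [-0.1067  0.133   0.0198] open 0.04985641418736294 q [-0.2502  0.2775  1.9358 -0.0001  0.9274 -2.0901] tip 0.014
machine: dist from hinge 0.20396911600859652 lateral 0.0026293842179358757
```

View pics/s2.png

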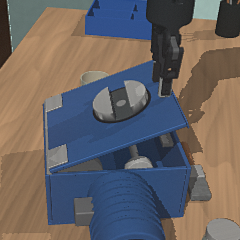

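Contact at about 3 N, and the tips are on the cover near the front edge. I'll keep pushing down.

send_rows([
  {"translation": [0,0,0.006],"turn": 0},
  {"translation": [0,0,0.006],"turn": 0},
  {"translation": [0,-0.001,0.006],"turn": 0},
  {"translation": [0,0,0.006],"turn": 0},
  {"translation": [0,-0.001,0.006],"turn": 0},
  {"translation": [0,0,0.006],"turn": 0},
  {"translation": [0,-0.001,0.006],"turn": 0},
  {"translation": [0,0,0.006],"turn": 0},
  {"translation": [0,-0.001,0.006],"turn": 0},
  {"translation": [0,0,0.006],"turn": 0},
  {"translation": [0,0,0.004],"turn": 0},
])

```text
clock: 4.7
position: [0.4795, -0.1124, 0.1497]
orientation: [-1.903, -2.499, 0.0]
force: [-1.3, 0.1, 2.6]
opening: 0.0502
```

```bash
python3 - <<'E'
from st import *
show()
E
```

```text
t 4.7 pos [ 0.4795 -0.1124  0.1497] xang 1.8400031606711191 z [-0.0005  0.0001 -1.    ] F [-1.3328  0.0966  2.577 ] M [-0.0675  0.2275 -0.0193] open 0.05017757255296724 q [-0.2544  0.3762  1.9862 -0.0001  0.7798 -2.0943] tip 0.014
machine: dist from hinge 0.20839580064827956 lateral 0.0028288783126450895
```

send_rows([
  {"translation": [0,0,0.003],"turn": 0},
  {"translation": [0,0,0.003],"turn": 0},
  {"translation": [0,0,0.003],"turn": 0},
  {"translation": [0,0,0.002],"turn": 0},
])

```text
clock: 5.1
position: [0.4797, -0.1124, 0.1391]
orientation: [-1.903, -2.5, 0.0]
force: [-1.2, -0.4, 2.2]
opening: 0.0502
```

send_rows([
  {"translation": [0,0,0.002],"turn": 0},
  {"translation": [0,0,0],"turn": 0},
])

```text
clock: 5.3
position: [0.4798, -0.1124, 0.1371]
orientation: [1.903, 2.499, 0.0]
force: [-0.6, -0.6, 0.1]
opening: 0.0502
```

send_rows([
  {"translation": [0,0,0.001],"turn": 0},
  {"translation": [0,0,0.001],"turn": 0},
])

```text
clock: 5.5
position: [0.4799, -0.1124, 0.1358]
orientation: [1.903, 2.499, 0.0]
force: [-5.5, 0.4, 19.8]
opening: 0.0498
```

send_rows([
  {"translation": [0,0,0.001],"turn": 0},
  {"translation": [0,0,0.001],"turn": 0},
])

```text
clock: 5.7
position: [0.48, -0.1125, 0.1356]
orientation: [1.903, 2.499, 0.0]
force: [-12.1, 2.2, 41.0]
opening: 0.0504
```

Firm stop at TCP z = 0.1356 with the force jumping to 41 N, so the cover is shut. The effective tip reach at this opening is about 10.6 mm. I'll ease off, lift and look.

send_rows([
  {"translation": [0,0,-0.002],"turn": 0},
  {"translation": [0,0,0],"turn": 0},
  {"translation": [0,0,-0.003],"turn": 0},
  {"translation": [0,0,-0.02],"turn": 0},
  {"translation": [0,0,-0.04],"turn": 0},
  {"translation": [0,-0.04,-0.04],"turn": 0},
  {"translation": [0,-0.04,0],"turn": 0},
  {"translation": [0,0,0],"turn": 0},
])

```text
clock: 6.5
position: [0.4032, -0.1325, 0.2339]
orientation: [-1.904, -2.497, 0.002]
force: [0.2, -0.4, -0.3]
opening: 0.05
```

```bash
python3 - <<'E'
from st import *
show()
for n in("side","top"):
    im=env.camera(n); cv2.imwrite(f"pics/{n}3.png",im)
    c=im[120:270,270:430] if n=="side" else im[175:345,285:470]
    cv2.imwrite(f"pics/{n}3z.png",cv2.resize(c,None,fx=3.5,fy=3.5,interpolation=cv2.INTER_CUBIC))
E
```

```text
t 6.5 pos [ 0.4032 -0.1325  0.2339] xang 1.838817149925353 z [-0.0019  0.0002 -1.    ] F [ 0.2047 -0.3759 -0.3374] M [-0.0171 -0.0151  0.0028] open 0.05002602403951935 q [-0.3452  0.1413  2.0615 -0.0006  0.9405 -2.1837] tip 0.014
machine: dist from hinge 0.2872995142127821 lateral 0.0038239936049661756
```

View pics/side3z.png

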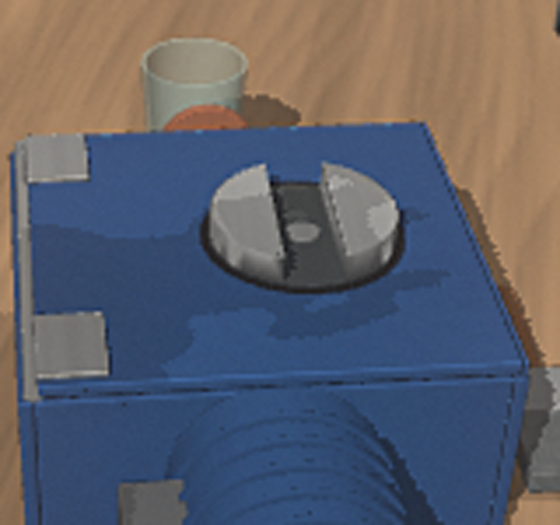

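View pics/top3z.png

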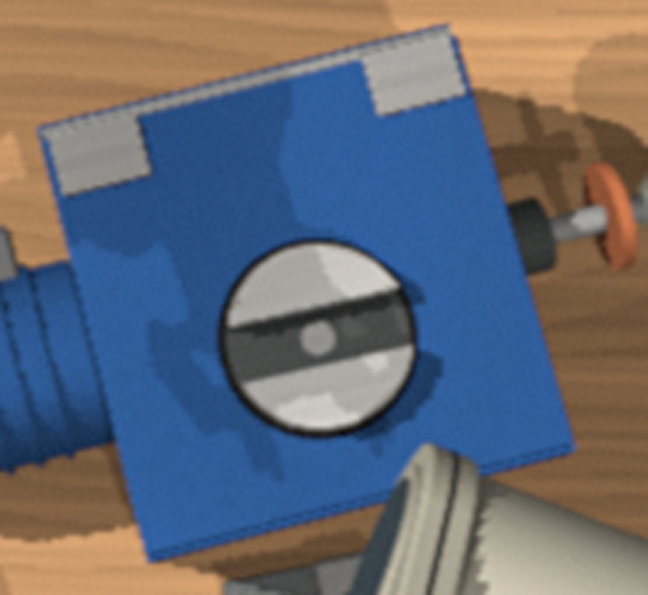

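The cover lies flat on the housing. In the top zoom the hub is at (318,338), and the slot edges run (228,327)–(402,289) and (243,381)–(414,345). Now the head centre and slot direction.

```bash
python3 - <<'E'
from st import *
S=lambda x,y:np.array((270+x/3.5-.36,120+y/3.5-.36)); T=lambda x,y:np.array((285+x/3.5-.36,175+y/3.5-.36))
print("tri hub",tri(S(304,232),T(318,338)), onz("top",T(318,338),.128), onz("side",S(304,232),.128))
e=[onz("top",T(*p),.143) for p in((228,327),(402,289),(243,381),(414,345))]
for a,b in((0,1),(2,3)):
    d=e[a]-e[b]; print("edge ang",np.arctan2(d[1],d[0]))
d=e[0]-e[1]; print("width",abs(np.cross(d[:2],(e[2]-e[0])[:2]))/np.linalg.norm(d))
c=[onz("top",T(*p),.125) for p in((152,560),(574,450),(42,130),(445,26))]
for a,b in((0,1),(2,3)):
    d=c[a]-c[b]; print("cover ang",np.arctan2(d[1],d[0]),np.linalg.norm(d))
ht=[onz("top",T(*p),.125) for p in((218,338),(417,338),(318,238),(318,436))]
print(np.mean(ht,0),"head dia",np.linalg.norm(ht[0]-ht[1]),np.linalg.norm(ht[2]-ht[3]))
xy=onz("top",T(318,338),.128)[:2]
show([*xy,.20])
E
```

```text
tri hub (array([ 0.5392, -0.0979,  0.1256]), np.float64(0.6612621140745806), np.float64(0.5320372375447596)) [ 0.54   -0.0977  0.128 ] [ 0.5376 -0.0941  0.128 ]
edge ang 1.8154725240578031
edge ang 1.8071763531711758
width 0.029913507423025808
cover ang 1.8519129384543787 0.23536315952845285
cover ang 1.8572009668285583 0.23228200022777565
[ 0.5407 -0.0978  0.125 ] head dia 0.10839149846541642 0.10827427635443947
t 6.6 pos [ 0.4067 -0.1326  0.2339] xang 1.8388679527725977 z [ 0.0006 -0.0001 -1.    ] F [-0.3471 -0.2363 -0.6251] M [-0.0662 -0.0427 -0.0427] open 0.05025941175554318 q [-0.3431  0.1455  2.0565  0.0001  0.939  -2.1821] tip 0.014
tool delta [-0.0016  0.1378  0.0339]
machine: dist from hinge 0.283988696043149 lateral 0.002769558267332144<stdin>:7: DeprecationWarning: Arrays of 2-dimensional vectors are deprecated. Use arrays of 3-dimensional vectors instead. (deprecated in NumPy 2.0)
```

Hub at (0.540, −0.098), as predicted. The slot is at 1.811 rad, so the fastener stands at about 0.035. Moving above it and aligning.

send_rows([
  {"translation": [0,0.03,0],"turn": 0.028},
  {"translation": [0,0.04,0],"turn": 0},
  {"translation": [-0.001,0.04,0],"turn": 0},
  {"translation": [0,0.0275,0],"turn": 0},
  {"translation": [0,0,0.03],"turn": 0},
  {"translation": [0,0,0.03],"turn": 0},
  {"translation": [0,0,0.01],"turn": 0},
  {"translation": [0,0,0],"turn": 0},
])

```text
clock: 7.4
position: [0.54, -0.0992, 0.1617]
orientation: [-1.935, -2.47, 0.003]
force: [-0.3, -0.3, 0.2]
opening: 0.0503
```

```bash
python3 - <<'E'
from st import *
show([.5397,-.0973,.1426])
im=env.camera("side"); cv2.imwrite("pics/side4z.png",cv2.resize(im[80:230,270:430],None,fx=3.5,fy=3.5,interpolation=cv2.INTER_CUBIC))
E
```

```text
t 7.4 pos [ 0.54   -0.0992  0.1617] xang 1.8123771164977678 z [-0.0039  0.0009 -1.    ] F [-0.2708 -0.2842  0.2208] M [ 0.0508  0.0423 -0.0197] open 0.05031401946749186 q [-0.2035  0.4286  1.8554  0.0001  0.8616 -2.0159] tip 0.014
tool delta [0.0019 0.0003 0.0191]
machine: dist from hinge 0.1465642600570251 lateral -0.0006605293202174721
```

View pics/side4z.png

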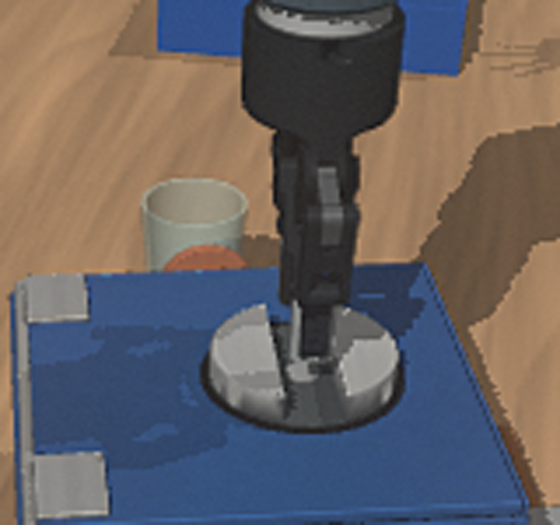

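The fingers are aligned over the slot, with the front finger near (317,355) in the zoom, mid-slot. Inserting slowly.

send_rows([
  {"translation": [0.0015,0,0.005],"turn": 0},
  {"translation": [0,0,0.005],"turn": 0},
  {"translation": [0,0,0.005],"turn": 0},
  {"translation": [0,0,0.004],"turn": 0},
  {"translation": [0,0,0],"turn": 0},
])

```text
clock: 7.95
position: [0.5399, -0.0983, 0.1443]
orientation: [-1.938, -2.472, 0.001]
force: [-0.1, 0.1, -0.3]
opening: 0.0501
```

```bash
python3 - <<'E'
from st import *
show([.5397,-.0973,.1426])
im=env.camera("side"); cv2.imwrite("pics/side5z.png",cv2.resize(im[80:230,270:430],None,fx=3.5,fy=3.5,interpolation=cv2.INTER_CUBIC))
E
```

```text
t 7.95 pos [ 0.5399 -0.0983  0.1443] xang 1.811876531795623 z [-0.0007  0.0001 -1.    ] F [-0.1316  0.0736 -0.3055] M [ 0.0343 -0.0205 -0.0633] open 0.0501222944729202 q [-0.2018  0.4538  1.867  -0.      0.8215 -2.0136] tip 0.014
tool delta [0.001  0.0001 0.0017]
machine: dist from hinge 0.14639175883739908 lateral 0.0002774168729017926
```

View pics/side5z.png

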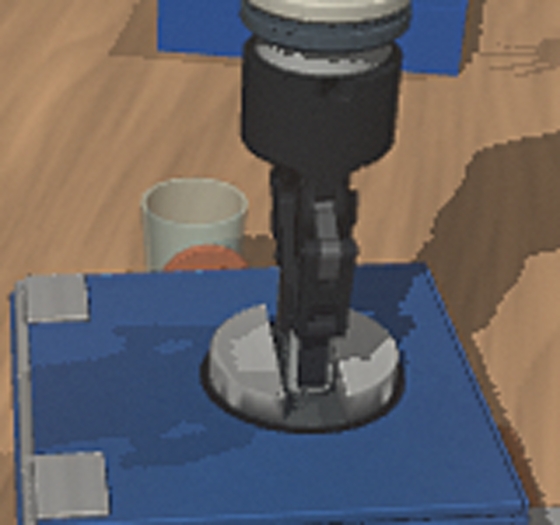

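The tips are in the slot with no contact. Now a trial clockwise turn.

send_rows([
  {"translation": [0,0,0.002],"turn": 0.04},
  {"translation": [0,0,0],"turn": 0.06},
  {"translation": [0,0,0],"turn": 0.06},
  {"translation": [0,0,0],"turn": 0.06},
  {"translation": [0,0,0],"turn": 0.06},
  {"translation": [0,0,0],"turn": 0.06},
])

```text
clock: 8.6
position: [0.5392, -0.0983, 0.1427]
orientation: [-2.329, -2.106, 0.002]
force: [-4.3, 0.4, 2.3]
opening: 0.0501
```

```bash
python3 - <<'E'
from st import *
show([.5397,-.0973,.1426])
E
```

```text
t 8.6 pos [ 0.5392 -0.0983  0.1427] xang 1.470089303250301 z [-0.0022  0.0001 -1.    ] F [-4.3387  0.4224  2.3182] M [0.0607 0.6325 0.2105] open 0.05011428324546395 q [-0.2018  0.456   1.8683 -0.0005  0.8195 -1.6715] tip 0.014
tool delta [0.001  0.0004 0.0001]
machine: dist from hinge 0.14704474295237416 lateral 0.0004987166763661282
```

Reaction torque is 0.21 N·m with small side force, which matches the fastener turning. Continuing.

send_rows([
  {"translation": [0,0,0],"turn": 0.07},
  {"translation": [0,0,0],"turn": 0.07},
  {"translation": [0,0,0],"turn": 0.07},
  {"translation": [0,0,0],"turn": 0.07},
  {"translation": [0,0,0],"turn": 0.07},
  {"translation": [0,0,0],"turn": 0.07},
  {"translation": [0,0,0],"turn": 0.07},
  {"translation": [0,0,0],"turn": 0.07},
  {"translation": [0,0,0],"turn": 0.07},
  {"translation": [0,0,0],"turn": 0.07},
])

```text
clock: 9.6
position: [0.5373, -0.0975, 0.1425]
orientation: [-2.908, -1.178, 0.008]
force: [-8.9, 3.8, 6.3]
opening: 0.0501
```

send_rows([
  {"translation": [0,0,0],"turn": 0.07},
  {"translation": [0,0,0],"turn": 0.07},
  {"translation": [0,0,0],"turn": 0.07},
  {"translation": [0,0,0],"turn": 0.07},
  {"translation": [0,0,0],"turn": 0.07},
  {"translation": [0,0,0],"turn": 0.07},
  {"translation": [0,0,0],"turn": 0.07},
  {"translation": [0,0,0],"turn": 0.05},
  {"translation": [0,0,0],"turn": 0},
])

```text
clock: 10.5
position: [0.5368, -0.0966, 0.1421]
orientation: [-3.117, -0.361, 0.011]
force: [-9.6, 8.2, 4.4]
opening: 0.0498
```

```bash
python3 - <<'E'
from st import *
show([.5397,-.0973,.1426])
E
```

```text
t 10.5 pos [ 0.5368 -0.0966  0.1421] xang 0.2307462797220021 z [-0.0072  0.0029 -1.    ] F [-9.6418  8.2025  4.444 ] M [1.1219 1.4658 0.1846] open 0.04979051842805746 q [-0.2006  0.4556  1.8709  0.0019  0.8227 -0.4326] tip 0.014
tool delta [ 0.0026  0.0013 -0.0005]
machine: dist from hinge 0.1488892139140318 lateral 0.002725960023226804
```

send_rows([
  {"translation": [0,0,0],"turn": 0.03},
  {"translation": [0,0,0],"turn": 0.03},
  {"translation": [0,0,0],"turn": 0},
])

```text
clock: 10.8
position: [0.5368, -0.0965, 0.1421]
orientation: [-3.126, -0.268, 0.011]
force: [-10.1, 7.4, 6.3]
opening: 0.05
```

```bash
python3 - <<'E'
from st import *
show()
E
```

```text
t 10.8 pos [ 0.5368 -0.0965  0.1421] xang 0.17134628560384485 z [-0.0075  0.003  -1.    ] F [-10.056    7.4248   6.2688] M [1.2516 1.4648 0.259 ] open 0.049994297265437 q [-0.2004  0.4557  1.8709  0.002   0.8229 -0.3731] tip 0.014
machine: dist from hinge 0.14890004542914606 lateral 0.002863433714184496
```

send_rows([
  {"translation": [0,0,0],"turn": 0.03},
  {"translation": [0,0,0],"turn": 0.03},
  {"translation": [0,0,0],"turn": 0},
])

```text
clock: 11.1
position: [0.5368, -0.096, 0.142]
orientation: [-3.133, -0.175, 0.011]
force: [-9.0, 10.8, 5.9]
opening: 0.0496
```

```bash
python3 - <<'E'
from st import *
show()
E
```

```text
t 11.1 pos [ 0.5368 -0.096   0.142 ] xang 0.11131465560385446 z [-0.0075  0.0037 -1.    ] F [-9.0437 10.7658  5.8547] M [1.7199 1.4411 0.2807] open 0.0495700354911207 q [-0.2     0.4557  1.871   0.0029  0.823  -0.3133] tip 0.014
machine: dist from hinge 0.14878522012541076 lateral 0.003291529578937079
```

send_rows([
  {"translation": [0,0,0],"turn": 0.03},
  {"translation": [0,0,0],"turn": 0.03},
  {"translation": [0,0,0],"turn": 0},
])

```text
clock: 11.4
position: [0.5367, -0.0956, 0.1421]
orientation: [-3.137, -0.09, 0.012]
force: [-9.9, 14.2, 6.4]
opening: 0.0501
```

```bash
python3 - <<'E'
from st import *
show()
im=env.camera("side"); cv2.imwrite("pics/side6z.png",cv2.resize(im[80:230,270:430],None,fx=3.5,fy=3.5,interpolation=cv2.INTER_CUBIC))
E
```

```text
t 11.4 pos [ 0.5367 -0.0956  0.1421] xang 0.05707517645866753 z [-0.0079  0.0028 -1.    ] F [-9.9037 14.2037  6.3813] M [2.2723 1.3468 2.3847] open 0.05006292491416292 q [-0.1988  0.4556  1.8711  0.0016  0.8232 -0.2569] tip 0.014
machine: dist from hinge 0.1487163944886647 lateral 0.0036853246055808665
```

View pics/side6z.png

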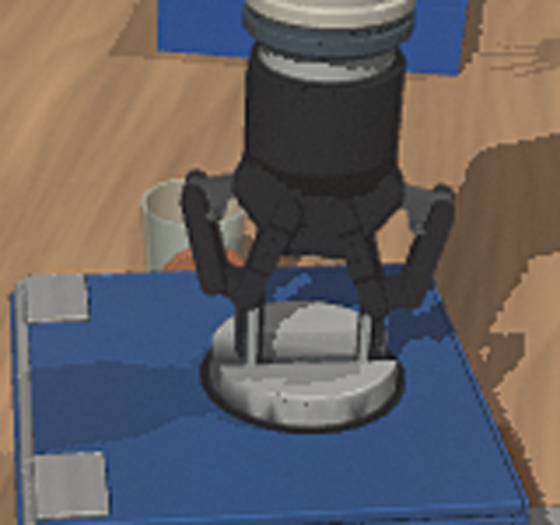

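Torque jumped from 0.28 to 2.4 N·m, so the fastener is at its stop. The slot now runs front to back with both tips in it. I'll back the turn off within the play and then withdraw.

send_rows([
  {"translation": [0,0,0],"turn": 0},
  {"translation": [0,0,0],"turn": -0.05},
  {"translation": [0,0,0],"turn": -0.05},
  {"translation": [0,0,0],"turn": -0.05},
  {"translation": [0,0,0],"turn": 0},
])

```text
clock: 11.95
position: [0.5393, -0.0977, 0.1424]
orientation: [-3.124, -0.317, 0.003]
force: [-1.9, 4.1, -1.0]
opening: 0.0495
```

```bash
python3 - <<'E'
from st import *
show()
E
```

```text
t 11.95 pos [ 0.5393 -0.0977  0.1424] xang 0.20253511735656612 z [-0.002  0.001 -1.   ] F [-1.8958  4.1182 -1.0159] M [0.7729 0.335  0.1426] open 0.04952115496950456 q [-0.2012  0.4564  1.8685  0.0008  0.8189 -0.4042] tip 0.014
machine: dist from hinge 0.14679824435824962 lateral 0.0010447717586958142
```

send_rows([
  {"translation": [0,-0.0015,0],"turn": -0.04},
  {"translation": [0,-0.001,0],"turn": 0},
  {"translation": [0,0,-0.005],"turn": 0},
  {"translation": [0,0,-0.01],"turn": 0},
  {"translation": [0,0,-0.02],"turn": 0},
  {"translation": [0,0,-0.04],"turn": 0},
  {"translation": [0,0,-0.04],"turn": 0},
  {"translation": [-0.05,0,-0.02],"turn": 0},
  {"translation": [-0.05,0,0],"turn": 0},
  {"translation": [-0.04,0,0],"turn": 0},
  {"translation": [0,0,0],"turn": 0},
])

```text
clock: 13.05
position: [0.4029, -0.1288, 0.2769]
orientation: [-3.119, -0.375, 0.002]
force: [1.3, 0.2, -0.1]
opening: 0.0501
```

```bash
python3 - <<'E'
from st import *
show()
for n in("side","top"):
    im=env.camera(n); cv2.imwrite(f"pics/{n}7.png",im)
    if n=="top": cv2.imwrite(f"pics/{n}7z.png",cv2.resize(im[175:345,285:470],None,fx=3.5,fy=3.5,interpolation=cv2.INTER_CUBIC))
E
```

```text
t 13.05 pos [ 0.4029 -0.1288  0.2769] xang 0.239293546698344 z [-0.0013 -0.0001 -1.    ] F [ 1.2835  0.1892 -0.0932] M [-0.0268 -0.0036  0.0364] open 0.05012735463448877 q [-0.3371  0.0752  2.0204 -0.0007  1.0473 -0.5761] tip 0.014
machine: dist from hinge 0.28660639665316584 lateral 0.007496145106849184
```

View pics/side7.png

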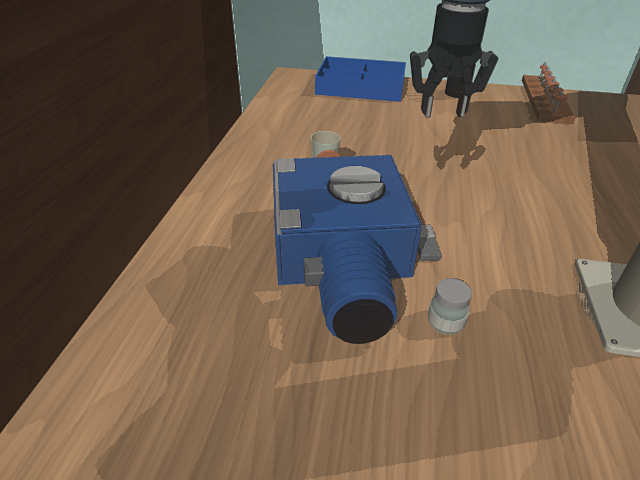

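View pics/top7.png

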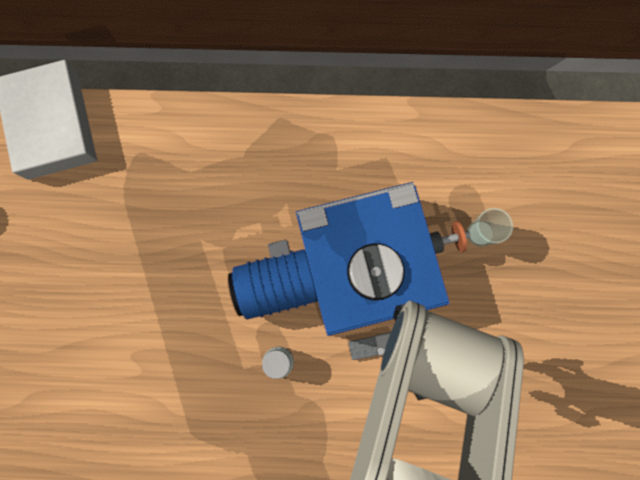

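View pics/top7z.png

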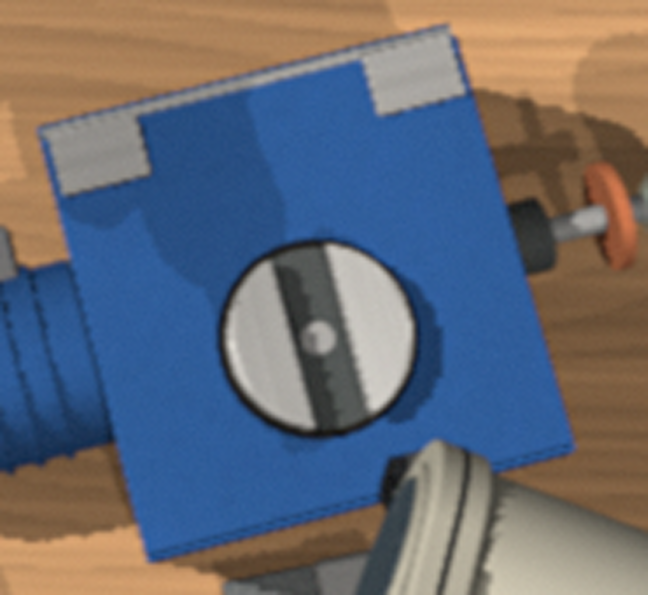

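The cover is flat, and the jar (277,362), tumbler (493,226) and brush (370,347) are where they were. In the top zoom the slot runs front to back, with edges (272,258)–(320,432) and (325,243)–(370,412). I'll check its angle.

```bash
python3 - <<'E'
from st import *
T=lambda x,y:np.array((285+x/3.5-.36,175+y/3.5-.36))
def ang(a,b,z=.143):
    d=onz("top",T(*a),z)-onz("top",T(*b),z); return np.arctan2(d[1],d[0])
c=[ang((152,560),(574,450),.125),ang((42,130),(445,26),.125)]
s=[ang((272,258),(320,432)),ang((325,243),(370,412))]
side=[ang((42,130),(152,560),.125),ang((445,26),(574,450),.125)]
print(c,side,s,"fastener from cover y",np.mean(c)-np.mean(s),"from sides",np.pi/2+np.mean(side)-np.mean(s))
a=cv2.imread("pics/top0.png");b=cv2.imread("pics/top7.png")
for n,(y0,y1,x0,x1) in dict(jar=(345,380,260,295),tumbler=(205,250,478,515),brush=(335,362,346,374)).items():
    print(n,cv2.absdiff(a[y0:y1,x0:x1],b[y0:y1,x0:x1]).mean())
E
```

```text
[np.float64(1.8519129384543787), np.float64(1.8572009668285583)] [np.float64(0.28128725873947985), np.float64(0.2939322643287586)] [np.float64(0.2854560018795746), np.float64(0.27236383502755257)] fastener from cover y 1.575647034187905 from sides 1.5794961698754522
jar 2.6522448979591835
tumbler 1.2386386386386385
brush 1.3077601410934745
```

The fastener measures 1.576–1.579 rad, which is at its stop, and the bystanders haven't moved. Handing in.

```bash
python3 -c "
from bench import env
print(env.hand_in())"
```

```text
the job is handed in; nothing more can be done
None
```

The cover is shut and the fastener is turned to its stop. I handed the job in at about 13 s of the 51 s allowed; `hand_in` gives no verdict.

- **Cover:** I pushed it down slowly near its front edge with the fingertips, at 6 mm per 0.1 s or less. It met a firm stop where the force rose from about 2 N to 41 N. In the last pictures it lies flat on the housing.
- **Fastener:** I set both fingertips in the slot with the jaws open 50 mm and turned it clockwise. The torque stayed at about 0.2–0.3 N·m, then jumped to 2.4 N·m at the stop. After the fingers came out, the slot measured 1.576–1.579 rad in the top view, against the stop at 1.571.
- **Jar, tumbler and brush:** In the last top view they had not moved from the first; the arm hid part of the brush there.
- **Robot:** It was clear of everything, with about 1 N at the wrist.
- **Disagreements:** The side view put the fastener's centre about 4 mm from the top view. The cover's width measured 232–237 mm instead of 240. The slot still took the fingertips without contact.

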